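# Weekly check of the gas scavenger

## Task

Do the weekly check of the gas scavenger. First prove its breaker: press the test key on top of the breaker so that the lever drops, and lift the lever back up until it latches and stays up by itself. Then find which of the two charcoal canisters is spent, which shows only as the heavier weight: lift the left one clear of its well and set it back, lift the right one, leave the lighter one seated in its well, and finish still holding the heavier one in the gripper, upright and still, centred a few centimetres above the glass window of the code reader without touching the reader; disturb nothing else on the bench.

Things in the scene. Friction and masses are not known exactly. Their poses are not given: they have to be found in the camera images.
- scavenger: Gas scavenger: fixed grey housing with a white deck, 150 (x) x 300 (y) x 70 mm high; origin under its centre, x away from the robot (may be turned a little). Two round wells, 57 mm across, 25 deep, hold the canisters. A grey breaker module 52 mm wide, top 81 mm above the bench, stands 45 mm proud at the middle of the front: test key on its top, lever at its front.
- key_top (a point): Centre of the top of the white test key (21 x 22 mm, 92 mm above the bench, 11 mm proud of the module). Press it straight down: it rocks down about 5 mm at this point, the lever falls after 1 to 2 mm, and the press takes 3 to 4 N. It springs back.
- test_key (a joint): Test key: 0 at rest, 0.30 rad fully pressed.
- breaker_lever (a joint): Breaker lever: 0 latched up (paddle level, pointing at the robot), about -0.8 rad dropped (tip low), stop at +0.12. A weak spring pulls it down (1 N at the grip); rising, it rides over the catch near -0.4 rad (2 N), and lifted above level to the stop it is caught: let go, it settles at 0. The paddle turns in the pads and may slip a few mm: carry on up to the stop.
- lever_grip (a point): Point on the lever to grip, 44 mm out from its hinge; the bare-metal paddle there is 14 mm wide (scavenger's y) and 7 mm thick, and ends 14 mm further out with a thicker tip. Free space on both sides; pinch it across its width from above. Dropped, this point is about 28 mm above the bench. The point's x axis runs along the paddle.
- lever_hinge (a point): Hinge of the lever, 60 mm above the bench at the front of the breaker module; the axis is the scavenger's y axis.
- well_left (a point): Centre of the floor of the left well (the +y one, at the robot's left), 45 mm above the bench; the deck is 25 mm above it.
- well_right (a point): Centre of the floor of the right well (-y), 45 mm above the bench; the deck is 25 mm above it.
- canister_k: One of two outwardly identical charcoal canisters: upright plastic cylinder 52 mm across and 101 mm tall with a stub 22 mm across and 12 mm high on top; origin at the centre of its underside, z up. It stands in either well. One of the two weighs 0.22 to 0.27 kg, the other, spent one 0.43 to 0.54 kg.
- canister_p: The other canister, outwardly identical; origin at the centre of its underside, z up.
- code_reader: Code reader, a fixed flat desk unit 104 x 104 mm and 37 mm high at the robot's right; origin under its centre. It reads the code in a canister's underside from below.
- reader_window (a point): Centre of the round glass window (52 mm across) in the reader's top, 37 mm above the bench, z up.
- petri_1: Bystander: covered clear dish, 64 mm across, 16 high. Leave it where it lies.
- vial_a: Bystander: small vial with a screw cap, 26 mm across, 55 high. Leave it where it lies.
- vial_b: Bystander: small vial with a screw cap, 26 mm across, 55 high. Leave it where it lies.
- tape_1: Bystander: roll of tape lying flat, 96 mm across, 25 high. Leave it where it lies.
- hex_driver: Bystander: hex driver with a thick handle, 161 mm long. Leave it where it lies.
- scissors_1: Bystander: scissors, 199 mm long. Leave it where it lies.
- forceps_a: Bystander: steel forceps, 129 mm long. Leave it where it lies.
Not all that is in view belongs to the job. What is shaped like the canister_k but green or orange is not meant.

How it is judged (in metres and radians):
On the way, in this order (a step that is already met when the one before it is completed fails the run):
1. the test key is pressed and the lever drops (value of joint test_key above 0.02 rad and value of joint breaker_lever below -0.5 rad), for 0.02 s.
2. the lever is back up, latched, and let go (value of joint breaker_lever above -0.06 rad and value of joint test_key below 0.04 rad and contact force between the fingers and scavenger below 0.1 N), for 0.15 s.
3. the left canister is held clear of its well while the right one stands in its own ((((z of canister_k in the frame of well_left above 0.028 m and contact force between the fingers and canister_k above 0.5 N) and (horizontal distance between canister_p and well_right below 0.008 m and z of canister_p in the frame of well_right below 0.008 m and angle between canister_p's own z axis and vertical below 0.1 rad)) or ((z of canister_p in the frame of well_left above 0.028 m and contact force between the fingers and canister_p above 0.5 N) and (horizontal distance between canister_k and well_right below 0.008 m and z of canister_k in the frame of well_right below 0.008 m and angle between canister_k's own z axis and vertical below 0.1 rad)))), for 0.2 s.
4. the right canister is held clear of its well while the left one stands in its own ((((z of canister_k in the frame of well_left above 0.028 m and contact force between the fingers and canister_k above 0.5 N) and (horizontal distance between canister_p and well_left below 0.008 m and z of canister_p in the frame of well_left below 0.008 m and angle between canister_p's own z axis and vertical below 0.1 rad)) or ((z of canister_p in the frame of well_left above 0.028 m and contact force between the fingers and canister_p above 0.5 N) and (horizontal distance between canister_k and well_left below 0.008 m and z of canister_k in the frame of well_left below 0.008 m and angle between canister_k's own z axis and vertical below 0.1 rad)))), for 0.2 s.
At the end, for the whole second after the job is handed in: One canister gripped upright (0.15 rad), still, base 8 to 100 mm above the reader's glass and within 25 mm of its centre, touching nothing else; the other, the lighter (pressing under 3.4 N), seated in a well (8 mm, 0.1 rad); lever latched (above -0.06 rad); bystanders moved under 30 mm (value of joint breaker_lever above -0.06 rad and ((((horizontal distance between canister_p and well_left below 0.008 m and z of canister_p in the frame of well_left below 0.008 m and angle between canister_p's own z axis and vertical below 0.1 rad) or (horizontal distance between canister_p and well_right below 0.008 m and z of canister_p in the frame of well_right below 0.008 m and angle between canister_p's own z axis and vertical below 0.1 rad)) and contact force between canister_p and scavenger below 3.4 N and contact force between the fingers and canister_k above 1 N and contact force between canister_k and code_reader below 0.05 N and contact force between canister_k and scavenger below 0.05 N and horizontal distance between canister_k and reader_window below 0.025 m and z of canister_k in the frame of reader_window between 0.008 and 0.1 m and angle between canister_k's own z axis and vertical below 0.15 rad and linear speed of canister_k below 0.03 m/s) or (((horizontal distance between canister_k and well_left below 0.008 m and z of canister_k in the frame of well_left below 0.008 m and angle between canister_k's own z axis and vertical below 0.1 rad) or (horizontal distance between canister_k and well_right below 0.008 m and z of canister_k in the frame of well_right below 0.008 m and angle between canister_k's own z axis and vertical below 0.1 rad)) and contact force between canister_k and scavenger below 3.4 N and contact force between the fingers and canister_p above 1 N and contact force between canister_p and code_reader below 0.05 N and contact force between canister_p and scavenger below 0.05 N and horizontal distance between canister_p and reader_window below 0.025 m and z of canister_p in the frame of reader_window between 0.008 and 0.1 m and angle between canister_p's own z axis and vertical below 0.15 rad and linear speed of canister_p below 0.03 m/s)) and distance of each of petri_1, vial_a, vial_b, tape_1, hex_driver, scissors_1, forceps_a from where it was at the start of the episode below 0.03 m); the arm keeps its last pose, push and grip.
It fails at once if a bystander is moved by more than 30 mm (distance of any of petri_1, vial_a, vial_b, tape_1, hex_driver, scissors_1, forceps_a from where it was at the start of the episode above 0.03 m).
It fails at once if a canister touches the code reader (contact force between any of canister_k, canister_p and code_reader above 0.5 N).
It fails at once if a canister is tipped by more than 0.6 rad (angle between any of canister_k, canister_p's own z axis and vertical above 0.6 rad).
It also fails if it takes over 72 s, if anything falls off the work surface, if the arm or the gripper's body presses on something with over 40 N, if the wrist force passes 120 N, or if a joint passes its speed limit or range.

## Robot

A 6-joint arm with a two-finger parallel gripper is mounted at the origin on a cart in front of the work surface, level with it; the furniture and walls round the work are solid. World frame = base frame: x ahead of the robot, y to its left, z up, the work surface at z = 0. Lengths are in mm, angles in rad, forces in N, time in s.
With the tool pointing down it reaches from about 350 to 875 mm from the base axis. Payload 4.2 kg.
Tool frame: the origin (TCP) lies midway between the tips of the shut fingers; the grasp point (between the pads) lies 19 mm behind it (arm.hold_point_z is the distance from the TCP to the grasp point, in mm); z points along the fingers, y is the line along which they close (so a half turn about z gives the same grasp; the last joint's range is limited). The gripper opens to 85 mm and grips with 20 to 120 N. Pads are 22 mm wide; open, the fingers measure 114 mm over their backs; the gripper's body (76 mm by 85 mm) begins 54 mm behind the grasp point. The pads swing forward as they close: fully open they stand 13 mm farther back than shut.
Start: joints at [1.544, 0.385, 0.008, 0, -1.194, -0.259], TCP at [176.171, 599.636, 231.312] pointing down, gripper open.
Joint ranges: [-3.14, 3.14], [-1.21, 2.06], [-1.07, 1.41], [-3.16, 2.05], [-2.99, -0.16], [-3.1, 3.1]. Speed limits (rad/s): [2.79, 2.79, 3.14, 3.14, 3.14, 3.14].

## Interface

Orientations are given as a unit quaternion [x, y, z, w].
In Python, from bench import arm, vision gives the robot as it stands. The module is installed in compiled form; this text tells all that it offers.
- The arm moves only by the tool servo_tool, never from a script. Its argument "plan" is a list of rows, each a list of 7 numbers: the shift along the world's x, y, z each as a share of 300 mm, from -1 to 1, then the turn, a rotation vector about the world's x, y, z each as a share of 2 rad, from -1 to 1, then the opening, from 0 (shut) to 1 (fully open). A call has 1 to 20 rows; each row shifts and turns the commanded pose from where the row before left it; what a row does not reach is not made up. A row lasts 1/8 s, in which the tool goes at most 62.5 mm and 10.7 degrees, less where a joint would pass 70% of its speed; a pose out of reach is approached as far as the arm can. A call with a number of a shift or a turn outside -1 to 1 is refused whole. A call with a gripper value outside its range is refused whole. The fingers move at their own pace and stop on an object; the grip force is fixed at half the most. Time passes only in rows, so rows that do not move let the fingers close. It gives the time, the measured TCP pose, the force, the opening and the grip force at its end, in the units of the state.
- arm.read_state(): the state, without advancing time (a new reading comes with each control period).
- vision.get_image(name): name is "scene" or "side" or "wrist"; returns a dict with "image" (420x560x3 uint8, red, green, blue), "z_map" (420x560 float32, mm along the optical axis (not along the pixel's ray), 0 where there is no reading), "K" (3x3 intrinsics, pixels), "world_to_cam" (4x4, takes a point from world to camera coordinates); the wrist camera has in their place "mount" (4x4, takes a point from camera to tool coordinates, whose origin is the TCP and whose axes are the flange's). Camera axes: x right, y down, z forward; pixel columns grow to the right and rows downward; lengths in mm; the calibration is good to about 2 mm. A picture is of the moment at which its call begins: read the wrist's pose just before it.
- arm.job_done(): hands the job in; it is judged then, once.
The state is a dict: "clock": time; "joints": joint angles; "joint_vel": joint speeds; "joint_efforts": joint torques, N m; "position": TCP position; "ee_rot": TCP orientation; "contact_force": force on the tool from outside, world axes, zero at the start; "wrist_torque": the same for the moment, N m; "gripper_width": finger opening in mm; "grasp_force": force on a finger pad.
Only numpy, scipy, OpenCV 4.12 (cv2) and the standard library are available. Lean on these libraries where they do the work, as an engineer would, in place of code of your own. Each camera call takes 0.05 s, during which the arm holds its last target. There are 200 camera calls.

## Working session

There is one attempt and no reset: what is moved stays moved. The work goes in short steps, Python scripts to look and compute and a tool call to move; the robot and the scene stay as the last step left them, time stands still between calls to the robot, and variables do not carry over. Pictures are saved under pics/ and viewed, at most 10 in all, crops included, and the job is handed in when it is done.

Besides the shell and the picture viewer there is one more tool, called after "Emit:" as a command line: name --pt "numbers of a row" for each row, then --argument value for the rest. servo_tool: Moves the arm, as the interface text tells. Its arguments: {"type":"object","properties":{"plan":{"type":"array"}},"required":["plan"]}

```bash
mkdir -p pics
cat > h.py <<'E'
import numpy as np, cv2
from bench import arm, vision
def get(n):
    d=vision.get_image(n); np.savez(n+'.npz',**{k:np.array(v) for k,v in d.items()}); return d
def pts(d):
    K=np.array(d['K']); z=np.array(d['z_map']); T=np.linalg.inv(np.array(d['world_to_cam']))
    v,u=np.mgrid[:z.shape[0],:z.shape[1]]
    P=np.stack([(u-K[0,2])/K[0,0]*z,(v-K[1,2])/K[1,1]*z,z,np.ones_like(z)],-1)@T.T
    P=P[...,:3]; P[z==0]=np.nan; return P
E
python3 - <<'E'
from h import *
s=arm.read_state(); print(s)
for n in('scene','side'):
    d=get(n); cv2.imwrite(f'pics/{n}0.png',d['image'][...,::-1]); print(np.array(d['world_to_cam']).round(2).tolist(), np.array(d['K']).round(1).tolist())
E
```

```text
{'clock': 0.0, 'joints': array([ 1.54359522e+00,  3.85571383e-01,  6.64473085e-03, -5.09451568e-04,
       -1.19401124e+00, -2.58593866e-01]), 'joint_vel': array([-0.00057746, -0.00023298, -0.00140437, -0.00127361, -0.00153574,
       -0.00075904]), 'joint_efforts': array([-2.47040307e-04, -3.92291844e+01,  1.88406962e+01,  4.18628007e+00,
       -4.55636153e-03, -6.92486452e-06]), 'position': array([176.0181737 , 599.0975942 , 230.21848696]), 'ee_rot': array([ 9.89793533e-01, -1.42504591e-01, -1.11564529e-04,  1.09095534e-03]), 'contact_force': array([0.4139749 , 0.13528545, 0.12673063]), 'wrist_torque': array([ 0.03119941, -0.00196646,  0.02609775]), 'grasp_force': 0.0, 'gripper_width': 85.39774907204918}
[[0.68, -0.74, 0.0, -372.66], [-0.51, -0.47, -0.73, 317.81], [0.53, 0.49, -0.69, 1082.31], [0.0, 0.0, 0.0, 1.0]] [[480.2, 0.0, 277.2], [0.0, 480.2, 200.9], [0.0, 0.0, 1.0]]
[[-1.0, -0.01, 0.02, 521.74], [-0.02, 0.35, -0.94, 102.68], [0.0, -0.94, -0.35, 991.74], [0.0, 0.0, 0.0, 1.0]] [[381.0, 0.0, 281.6], [0.0, 381.0, 210.4], [0.0, 0.0, 1.0]]
```

View pics/scene0.png

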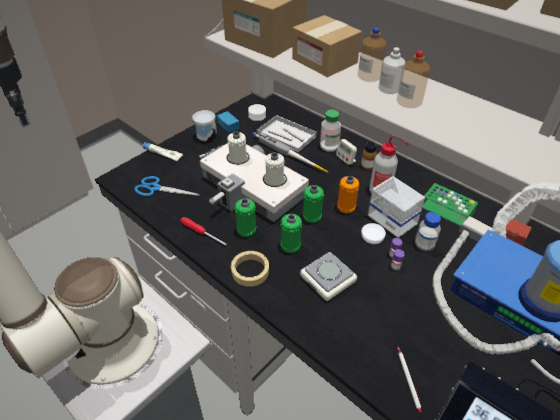

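View pics/side0.png

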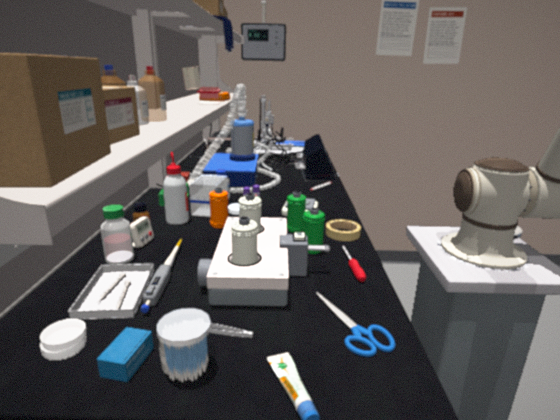

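The scene picture shows the two white canisters at (236,148) and (274,168), the breaker at (230,188) with its lever reaching to (213,202), and the reader window at (330,270). Things that could be mistaken for the canisters: green ones at (246,216), (291,232) and (313,203), and orange at (348,194). Bottles at (385,170) and (330,130) are other shapes. I choose the two white ones standing in the deck. In the side view the left canister is at (243,243) and the right one at (250,213).

```bash
cat > m.py <<'E'
from h import *
d=dict(np.load('scene.npz')); P=pts(d); im=d['image']; 
hsv=cv2.cvtColor(im,cv2.COLOR_RGB2HSV); v,u=np.mgrid[:420,:560]
def st(m,name):
    q=P[m]; print(name,m.sum(),np.nanmean(q,0).round(1),np.nanmin(q,0).round(1),np.nanmax(q,0).round(1))
box=lambda a,b,c,e:(u>=a)&(u<=b)&(v>=c)&(v<=e)
# deck
z=P[...,2]
deck=box(190,320,130,220)&(abs(z-70)<4)&(hsv[...,1]<60)&(hsv[...,2]>150)
st(deck,'deck'); q=P[deck][:,:2].astype(np.float32); print('deck rect',cv2.minAreaRect(q))
for n,b in(('L',(222,250,128,165)),('R',(260,290,148,188))):
    B=box(*b)
    st(B&(z>153)&(z<170),n+' stub'); st(B&(abs(z-146)<4),n+' shoulder')
    m=B&(z>80)&(z<142)&(P[...,0]>300); q=P[m][:,:2]; 
    A=np.c_[2*q,np.ones(len(q))]; s=np.linalg.lstsq(A,(q**2).sum(1),rcond=None)[0]; print(n,'circle',s[:2],np.sqrt(s[2]+s[0]**2+s[1]**2))
r=box(295,360,250,300)&(abs(z-37)<4); st(r,'reader'); print(cv2.minAreaRect(P[r][:,:2].astype(np.float32)))
b=box(205,245,172,212)
st(b&(abs(z-81)<3),'module'); st(b&(z>87)&(z<97),'key')
lv=b&(z>50)&(z<75)&(v>185)&(u<226); st(lv,'lever')
# all tall objects above 40 grid listing, connected blobs on ground map
g=np.zeros((500,500),np.uint8); ok=(z>12)&(z<400)&(P[...,0]>150)&(P[...,0]<1100)&(abs(P[...,1])<800)
hm=np.zeros((190,320)); 
for x,y,h in P[ok]: 
    i,j=int((x-150)/5),int((y+800)/5); hm[i,j]=max(hm[i,j],h)
n,l,s,c=cv2.connectedComponentsWithStats((hm>12).astype(np.uint8))
for k in range(1,n):
    if s[k][4]>12: print('blob x%d-%d y%d-%d h%d'%(150+5*s[k][1],150+5*(s[k][1]+s[k][3]),-800+5*s[k][0],-800+5*(s[k][0]+s[k][2]),hm[l==k].max()))
c=im[120:300,180:370][...,::-1]; cv2.imwrite('pics/crop1.png',cv2.resize(c,None,fx=3.2,fy=3.2,interpolation=cv2.INTER_CUBIC))
E
python3 m.py
```

```text
deck 2182 [575.  115.4  71.2] [423.9 -19.5  66. ] [681.9 287.5  74. ]
deck rect ((550.916015625, 135.29994201660156), (314.3588562011719, 250.9000701904297), 85.39264678955078)
L stub 40 [596.3 206.4 157.5] [584.5 198.  153.1] [609.1 220.5 162.4]
L shoulder 116 [593.  201.4 146.5] [571.5 182.4 142. ] [620.6 232.2 150. ]
L circle [597.30634518 205.62570899] 23.71653548241793
R stub 42 [598.7  55.6 158.5] [590.5  46.5 154. ] [610.3  66.2 162.3]
R shoulder 130 [594.7  51.9 146.6] [573.2  30.9 142.1] [627.1  82.6 149.7]
R circle [600.29465346  57.17046765] 24.83319696902511
reader 962 [ 465.1 -250.4   37.5] [ 415.7 -298.9   33. ] [ 516.7 -200.4   41. ]
((464.7100830078125, -248.59600830078125), (88.28153228759766, 95.36170959472656), 80.00825500488281)
module 174 [497.8 125.3  81.5] [423.4  31.6  78.1] [530.1 158.5  83.9]
key 76 [469.3 103.   92.2] [420.2   3.6  87. ] [497.7 141.5  97. ]
lever 114 [448.9 131.7  64.2] [417.3 120.5  51.7] [470.6 156.1  74.9]
blob x150-215 y520-590 h399
blob x305-405 y-140--35 h30
blob x315-445 y-780--615 h143
blob x335-370 y35-180 h26
blob x405-525 y-310--190 h45
blob x415-470 y-10-50 h118
blob x415-695 y-25-290 h162
blob x455-515 y-135--80 h118
blob x475-545 y-790--740 h56
blob x470-555 y-770--710 h57
blob x470-530 y425-540 h28
blob x535-1045 y-775-535 h399
blob x580-635 y-110--50 h118
blob x600-630 y-365--335 h62
blob x620-705 y395-480 h89
blob x630-660 y-345--310 h61
blob x630-700 y-280--215 h22
blob x675-730 y-160--100 h117
blob x705-760 y-395--340 h108
blob x835-905 y355-430 h38
blob x1045-1065 y605-800 h270
```

View pics/crop1.png

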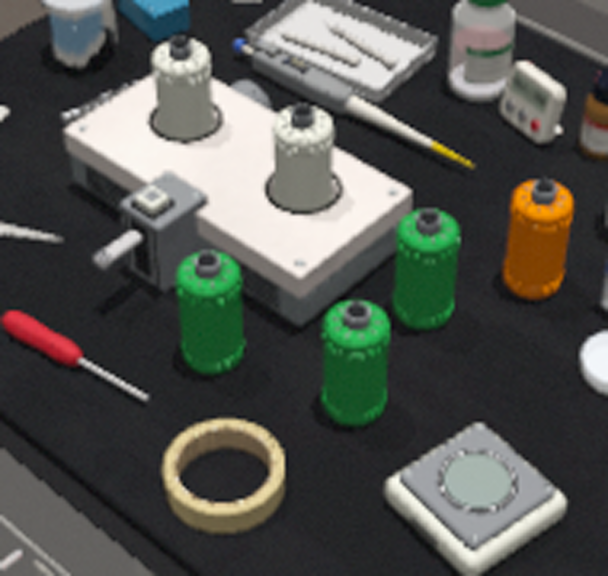

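The crop shows both white canisters standing in the white deck, the white test key on the grey module (crop 152,198), the metal lever level (120,248), and the reader window (478,482). I chose right. Next I swing above the breaker and line up for a wrist view.

Emit:
servo_tool --pt "0.07 -0.13 0.02 0 0 0.013 1" --pt "0.07 -0.13 0.02 0 0 0.013 1" --pt "0.07 -0.13 0.02 0 0 0.013 1" --pt "0.07 -0.13 0.02 0 0 0.013 1" --pt "0.07 -0.13 0.02 0 0 0.013 1" --pt "0.07 -0.13 0.02 0 0 0.013 0.5" --pt "0.07 -0.13 0.02 0 0 0.013 0" --pt "0.07 -0.13 0.02 0 0 0.013 0" --pt "0.07 -0.13 0.02 0 0 0.013 0" --pt "0.07 -0.13 0.02 0 0 0.013 0" --pt "0.07 -0.13 0.02 0 0 0.013 0" --pt "0.07 -0.13 0.02 0 0 0.013 0" --pt "0 0 0 0 0 0 0" --pt "0 0 0 0 0 0 0"

```text
clock: 1.85
position: [427.9, 131.5, 302.9]
ee_rot: [1.0, 0.013, -0.0, 0.0]
contact_force: [-0.7, -0.2, 0.6]
gripper_width: -0.0
grasp_force: 0.0
```

```bash
cat >> h.py <<'E'
from scipy.spatial.transform import Rotation as Ro
def wrist():
    s=arm.read_state(); d=get('wrist'); T=np.eye(4); T[:3,:3]=Ro.from_quat(s['ee_rot']).as_matrix(); T[:3,3]=s['position']
    d['world_to_cam']=np.linalg.inv(T@np.array(d['mount'])); return s,d
def ray(d,u,v,z):
    K=np.array(d['K']);T=np.linalg.inv(np.array(d['world_to_cam'])); r=T[:3,:3]@np.array([(u-K[0,2])/K[0,0],(v-K[1,2])/K[1,1],1]); return T[:3,3]+r*(z-T[2,3])/r[2]
E
python3 - <<'E'
from h import *
s,d=wrist(); np.savez('w1.npz',**{k:np.array(v) for k,v in d.items()})
print(s['position'],s['clock'],s['ee_rot'],np.array(d['mount']).round(2).tolist(),s['contact_force'])
cv2.imwrite('pics/w1.png',d['image'][...,::-1])
E
```

```text
[427.87301241 131.53308972 302.88088805] 1.85 [ 9.99918954e-01  1.27235573e-02 -4.39784105e-04  6.13581881e-05] [[-0.0, -0.95, -0.31, 80.99], [1.0, -0.0, 0.0, -0.11], [-0.0, -0.31, 0.95, -141.38], [0.0, 0.0, 0.0, 1.0]] [-0.67176112 -0.21923908  0.61632781]
```

View pics/w1.png

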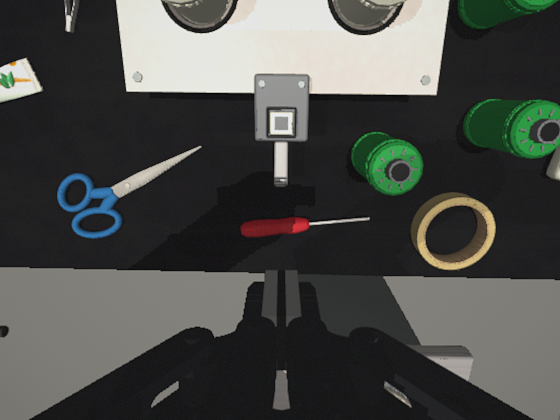

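The wrist view shows the key at (281,122), the module at (281,105), the lever from (280,142) to its tip at (281,185), and the deck's front edge from (127,92) to (438,96).

Run:
```python
from h import *
d=dict(np.load('w1.npz')); P=pts(d); z=P[...,2]
v,u=np.mgrid[:420,:560]; box=lambda a,b,c,e:(u>=a)&(u<=b)&(v>=c)&(v<=e)
def st(m,n):
    q=P[m][:,:2].astype(np.float32); print(n,m.sum(),'z',np.nanmedian(z[m]).round(1),'rect',cv2.minAreaRect(q))
st(box(265,300,105,140)&(abs(z-92)<4),'key'); st(box(250,312,70,142)&(abs(z-81)<3),'module')
st(box(270,292,145,190)&(z>45),'lever'); st(box(120,445,85,100)&(abs(z-70)<3),'deckstrip')
print('key',ray(d,281,122,92),'tip',ray(d,281,185,62),'base',ray(d,280,142,62))
print('deck corners',ray(d,127,92,70),ray(d,438,96,70))
for a in range(145,190,6): m=box(270,292,a,a+2)&(z>45); print(P[m].mean(0).round(1), np.ptp(P[m][:,1]).round(1))
```

```text
key 539 z 90.7 rect ((484.5238342285156, 133.1755828857422), (20.11042022705078, 21.77101707458496), 1.3782349824905396)
module 2853 z 79.7 rect ((497.2796936035156, 133.36656188964844), (61.43516540527344, 51.33275604248047), 0.9548580646514893)
lever 529 z 61.7 rect ((438.57965087890625, 132.6240692138672), (42.67274475097656, 12.815163612365723), 1.7055675983428955)
deckstrip 1916 z 68.7 rect ((514.1622314453125, 133.55172729492188), (7.346022129058838, 300.282470703125), 1.4539839029312134)
key [484.81101018 132.70896441  92.        ] tip [417.57258942 130.9631311   62.        ] base [462.78489754 133.14194537  62.        ]
deck corners [507.63397009 281.8680178   70.        ] [511.59973804 -18.73549798  70.        ]
[458.7 133.   61.6] 12.4
[452.5 133.   61.7] 12.5
[446.3 132.7  61.5] 12.6
[439.9 132.6  61.3] 12.6
[433.6 132.4  61.3] 12.7
[427.3 132.3  62. ] 12.8
[421.1 132.1  63.1] 12.8<stdin>:10: RuntimeWarning: Mean of empty slice.
  ret = um.true_divide(
Traceback (most recent call last):
ValueError: zero-size array to reduction operation maximum which has no identity
```

Emit:
servo_tool --pt "0.095 0.0025 -0.08 0 0 0 0" --pt "0.094 0.0025 -0.13 0 0 0 0" --pt "0 0 -0.16 0 0 0 0" --pt "0 0 -0.16 0 0 0 0" --pt "0 0 -0.13 0 0 0 0" --pt "0 0 -0.02 0 0 0 0" --pt "0 0 0 0 0 0 0" --pt "0 0 -0.01 0 0 0 0" --pt "0 0 -0.01 0 0 0 0" --pt "0 0 0 0 0 0 0"

```text
clock: 3.15
position: [485.0, 133.2, 93.8]
ee_rot: [1.0, 0.013, 0.0, -0.0]
contact_force: [0.0, 0.4, -0.4]
gripper_width: 0.4
grasp_force: 0.0
```

Emit:
servo_tool --pt "0 0 -0.008 0 0 0 0" --pt "0 0 -0.007 0 0 0 0" --pt "0 0 -0.005 0 0 0 0" --pt "0 0 0 0 0 0 0" --pt "0 0 0 0 0 0 0"

```text
clock: 3.78
position: [482.3, 133.0, 89.1]
ee_rot: [1.0, 0.013, -0.002, 0.0]
contact_force: [-13.8, 3.2, 18.4]
gripper_width: -0.0
grasp_force: 10.7
```

Run:
```python
from h import *
s,d=wrist(); P=pts(d); z=P[...,2]
m=(abs(P[...,1]-132)<5)
for x in range(415,470,6):
    q=z[m&(abs(P[...,0]-x)<3)]; print(x,np.nanmedian(q).round(1) if len(q) else None, np.nanmax(q).round(1) if len(q) else None)
print(s['position'],s['contact_force'])
d=get('side'); cv2.imwrite('pics/s2.png',cv2.resize(d['image'][200:300,200:360,::-1],None,fx=4,fy=4))
```

```text
415 None None
421 None None
427 None None
433 None None
439 None None
445 None None
451 None None
457 None None
463 None None
469 134.7 140.2
[482.34969814 133.00153442  89.0599455 ] [-13.8418427    3.17928934  18.43474452]
```

Emit:
servo_tool --pt "0 0 0.03 0 0 0 0" --pt "-0.1 0 0.1 0 0 0 0" --pt "-0.12 0 0.15 0 0 0 0" --pt "0 0 0.15 0 0 0 0.4" --pt "0 0 0 0 0 0 0.4"

```text
clock: 4.5
position: [420.8, 134.4, 220.3]
ee_rot: [1.0, 0.014, 0.004, -0.003]
contact_force: [-0.1, -0.5, -0.4]
gripper_width: 33.9
grasp_force: 0.0
```

Run:
```python
from h import *
s,d=wrist(); P=pts(d); z=P[...,2]
m=(abs(P[...,1]-132)<4)
for x in range(415,470,5):
    q=z[m&(abs(P[...,0]-x)<2)]; print(x,np.nanmedian(q).round(1) if len(q) else None)
m=(abs(P[...,1]-132)<25)&(z>15)&(z<58)&(P[...,0]<464)&(P[...,0]>415)
print(cv2.minAreaRect(P[m][:,:2].astype(np.float32)))
print(s['position'],s['gripper_width'])
cv2.imwrite('pics/w3.png',d['image'][...,::-1])
```

```text
415 -1.4
420 -1.5
425 -1.6
430 294.8
435 26.5
440 28.3
445 33.9
450 38.6
455 43.8
460 49.3
465 71.6
((446.6647644042969, 132.5521697998047), (30.854717254638672, 13.766643524169922), 0.7882219552993774)
[420.84404551 134.38412615 220.34758784] 33.91956759961367
```

The depth readings show the lever down: its top slopes from z 49 at x 460 to 28 at x 440, and its grip point is near (445,132.7,29). I tilt the tool 0.4 rad to keep the gripper's body off the key, then approach along the tool axis.

Emit:
servo_tool --pt "0 0 -0.05 0 -0.067 0 0.4" --pt "0 0 -0.1 0 -0.067 0 0.4" --pt "0 0 -0.1 0 -0.066 0 0.4" --pt "0 0 -0.15 0 0 0 0.4" --pt "0 0 0 0 0 0 0.4" --pt "0 0 0 0 0 0 0.4"

```text
clock: 5.3
position: [440.8, 119.4, 134.3]
ee_rot: [0.982, 0.002, 0.185, 0.018]
contact_force: [0.5, 0.6, -0.6]
gripper_width: 34.6
grasp_force: 0.0
```

Emit:
servo_tool --pt "0 0 0 0 0 0 0.4" --pt "0 0 0 0 0 0 0.4"

```text
clock: 5.55
position: [440.7, 120.5, 134.9]
ee_rot: [0.982, 0.003, 0.186, 0.018]
contact_force: [-1.1, 0.0, -0.5]
gripper_width: 34.3
grasp_force: 0.0
```

Run:
```python
from h import *
s=arm.read_state(); print(s['joints'].round(3),s['joint_vel'].round(3)); print(Ro.from_quat(s['ee_rot']).as_matrix().round(3))
```

```text
[ 0.661  0.058 -1.019  0.889 -0.329  0.091] [-0.001  0.002 -0.009  0.009  0.002 -0.004]
[[ 0.931 -0.     0.366]
 [ 0.013 -0.999 -0.033]
 [ 0.366  0.036 -0.93 ]]
```

```bash
cat >> h.py <<'E'
def delta(p,tilt=0,yaw=0.0225):
    s=arm.read_state(); R0=Ro.from_euler('z',yaw)*Ro.from_euler('x',np.pi); Rt=Ro.from_euler('y',-tilt)*R0
    dr=(Rt*Ro.from_quat(s['ee_rot']).inv()).as_rotvec()/2; print('dp share',((np.array(p)-s['position'])/300).round(4),'rot share',dr.round(4), 'dp',(np.array(p)-s['position']).round(1))
E
python3 -c "
from h import *
delta([430,132.7,97],.2)"
```

```text
dp share [-0.0356  0.0408 -0.1265] rot share [0.0146 0.0876 0.0094] dp [-10.7  12.2 -37.9]
```

Emit:
servo_tool --pt "0 0.02 0 0.007 0.044 0.005 0.4" --pt "-0.01 0.02 0 0.0075 0.044 0.0045 0.4" --pt "-0.025 0 -0.06 0 0 0 0.4" --pt "0 0 -0.06 0 0 0 0.4" --pt "0 0 0 0 0 0 0.4" --pt "0 0 0 0 0 0 0.4"

```text
clock: 6.3
position: [435.1, 125.8, 101.1]
ee_rot: [0.993, 0.008, 0.119, 0.009]
contact_force: [-0.1, -0.9, 0.2]
gripper_width: 34.1
grasp_force: 0.0
```

```bash
python3 -c "
from h import *
delta([430,132.7,97],.2); print(arm.read_state()['joints'].round(2)); delta([446,132.7,18.7],.2)"
```

```text
dp share [-0.0171  0.0229 -0.0135] rot share [0.007  0.0193 0.0042] dp [-5.1  6.9 -4.1]
[ 0.72  0.15 -0.89  0.45 -0.4   0.46]
dp share [ 0.0363  0.0229 -0.2745] rot share [0.007  0.0193 0.0042] dp [ 10.9   6.9 -82.4]
```

Emit:
servo_tool --pt "-0.017 0.023 -0.013 0.007 0.019 0.004 0.4" --pt "0 0 0 0 0 0 0.4" --pt "0 0 0 0 0 0 0.4"

```text
clock: 6.68
position: [429.8, 132.3, 96.9]
ee_rot: [0.995, 0.011, 0.1, 0.002]
contact_force: [0.1, 0.0, -0.5]
gripper_width: 34.0
grasp_force: 0.0
```

```bash
python3 -c "
from h import *
delta([446,132.7,18.7],.2)"
```

```text
dp share [ 0.054   0.0012 -0.2607] rot share [0.0004 0.0004 0.0002] dp [ 16.2   0.4 -78.2]
```

Emit:
servo_tool --pt "0.018 0.0012 -0.087 0 0 0 0.4" --pt "0.018 0 -0.087 0 0 0 0.4" --pt "0.012 0 -0.057 0 0 0 0.4" --pt "0.006 0 -0.03 0 0 0 0.4" --pt "0 0 0 0 0 0 0.4" --pt "0 0 0 0 0 0 0.4"

```text
clock: 7.42
position: [448.6, 134.4, 26.9]
ee_rot: [0.995, 0.011, 0.095, 0.002]
contact_force: [-0.1, -0.2, 0.6]
gripper_width: 34.4
grasp_force: 0.0
```

Emit:
servo_tool --pt "-0.007 -0.005 -0.015 0 0.005 0 0.4" --pt "0 0 -0.01 0 0 0 0.4" --pt "0 0 0 0 0 0 0.4" --pt "0 0 0 0 0 0 0.4"

```text
clock: 7.92
position: [446.4, 132.4, 20.3]
ee_rot: [0.996, 0.011, 0.088, 0.002]
contact_force: [-0.2, -0.2, 0.5]
gripper_width: 34.2
grasp_force: 0.0
```

```bash
python3 -c "
from h import *
delta([446,132.7,18.7],.2);print(arm.read_state()['joints'].round(3))"
```

```text
dp share [-0.0015  0.0008 -0.0054] rot share [ 0.0014 -0.0121  0.0003] dp [-0.4  0.3 -1.6]
[ 0.621  0.339 -0.968  0.71  -0.16   0.275]
```

Emit:
servo_tool --pt "0 0 0 0 0 0 0" --pt "0 0 0 0 0 0 0" --pt "0 0 0 0 0 0 0" --pt "0 0 0 0 0 0 0"

```text
clock: 8.43
position: [446.5, 132.2, 20.3]
ee_rot: [0.996, 0.011, 0.088, 0.002]
contact_force: [-1.5, -0.6, 3.9]
gripper_width: 12.4
grasp_force: 59.0
```

Emit:
servo_tool --pt "-0.0095 0 0.0115 0 0.005 0 0" --pt "-0.0095 0 0.0115 0 0.005 0 0" --pt "-0.007 0 0.013 0 0.005 0 0" --pt "-0.007 0 0.013 0 0.005 0 0" --pt "-0.004 0 0.014 0 0.005 0 0" --pt "-0.004 0 0.014 0 0.005 0 0" --pt "-0.0015 0 0.0145 0 0.005 0 0" --pt "-0.0015 0 0.0145 0 0.005 0 0" --pt "0 0 0.01 0 0 0 0" --pt "0.001 0 0.008 0 0 0 0" --pt "0 0 0 0 0 0 0" --pt "0 0 0 0 0 0 0"

```text
clock: 9.93
position: [434.1, 132.2, 56.3]
ee_rot: [0.999, 0.011, 0.048, 0.002]
contact_force: [7.4, -1.8, -10.3]
gripper_width: 12.0
grasp_force: 58.8
```

Emit:
servo_tool --pt "0.001 0 0.01 0 0 0 0" --pt "0.001 0 0.008 0 0 0 0" --pt "0 0 0 0 0 0 0" --pt "0 0 0 0 0 0 0"

```text
clock: 10.42
position: [434.6, 132.2, 61.4]
ee_rot: [0.999, 0.011, 0.048, 0.002]
contact_force: [9.0, -1.7, -12.5]
gripper_width: 11.9
grasp_force: 58.7
```

Emit:
servo_tool --pt "0 0 0 0 0 0 0.4" --pt "0 0 0 0 0 0 0.4" --pt "0 0 0 0 0 0 0.4" --pt "0 0 0.08 0 0 0 0.4" --pt "0 0 0.12 0 0.012 0 0.4" --pt "-0.03 0 0.12 0 0.012 0 0.4" --pt "-0.03 0 0.12 0 0.012 0 0.4" --pt "0 0 0.12 0 0.01 0 1" --pt "0 0 0 0 0 0 1" --pt "0 0 0 0 0 0 1"

```text
clock: 11.68
position: [415.4, 132.0, 230.2]
ee_rot: [1.0, 0.011, 0.001, 0.002]
contact_force: [0.1, 0.2, -0.1]
gripper_width: 85.0
grasp_force: 0.0
```

Run:
```python
from h import *
s,d=wrist(); P=pts(d); z=P[...,2]
m=(abs(P[...,1]-132)<4)
for x in range(415,466,5):
    q=z[m&(abs(P[...,0]-x)<2)&(z<100)]; print(x,np.nanmedian(q).round(1) if len(q) else None)
print(s['position'],s['ee_rot'],s['clock'])
delta([520,206,280])
cv2.imwrite('pics/w4.png',d['image'][...,::-1])
```

```text
415 61.8
420 63.3
425 62.9
430 61.3
435 61.6
440 61.4
445 61.5
450 61.7
455 61.9
460 61.9
465 70.9
[415.41119253 131.98717586 230.17245126] [0.99993756 0.01098117 0.00124744 0.00165302] 11.675
dp share [0.3491 0.2472 0.1676] rot share [0.0021 0.0008 0.0002] dp [104.7  74.2  50.3]
```

The lever stays up level (z 61–62 all along the paddle). Now I view both canisters from above.

Emit:
servo_tool --pt "0.11 0 0.08 0.001 0.0004 0 1" --pt "0.11 0 0.08 0.001 0.0004 0 1" --pt "0.11 0 0.08 0 0 0 1" --pt "0 0 0 0 0 0 1" --pt "0 0 0 0 0 0 1"

```text
clock: 12.35
position: [514.0, 131.9, 300.8]
ee_rot: [1.0, 0.011, -0.001, 0.0]
contact_force: [-0.0, 0.2, -0.6]
gripper_width: 85.4
grasp_force: 0.0
```

```bash
cat > can.py <<'E'
from h import *
s,d=wrist(); P=pts(d); z=P[...,2]; print(s['position'],s['clock'])
for n,c in(('L',(597,206)),('R',(600,57))):
    near=np.hypot(P[...,0]-c[0],P[...,1]-c[1])<40
    for nm,m in(('stub',near&(z>151)&(z<166)),('shoulder',near&(abs(z-144)<4)),('body',near&(z>90)&(z<138))):
        if m.sum()<20: print(n,nm,'few');continue
        q=P[m]; (cx,cy),r=cv2.minEnclosingCircle(q[:,:2].astype(np.float32)); A=np.c_[2*q[:,:2],np.ones(len(q))]; k=np.linalg.lstsq(A,(q[:,:2]**2).sum(1),rcond=None)[0]
        print(n,nm,m.sum(),'z%.1f'%np.median(q[:,2]),'enc %.1f %.1f r%.1f'%(cx,cy,r),'mean',q[:,:2].mean(0).round(1),'fit',k[:2].round(1),np.sqrt(k[2]+k[0]**2+k[1]**2).round(1))
cv2.imwrite('pics/w%d.png'%int(s['clock']*100),d['image'][...,::-1])
E
python3 can.py; ls pics
```

```text
[514.02847011 131.94289175 300.76950444] 12.35
L stub 732 z156.2 enc 597.0 209.7 r10.9 mean [597.  209.1] fit [597.  209.2] 7.7
L shoulder 2934 z144.4 enc 597.0 209.7 r26.0 mean [597.7 208.3] fit [597.1 209.6] 19.8
L body 496 z121.6 enc 597.0 209.4 r26.7 mean [597.1 188.9] fit [597.  210.2] 26.4
R stub 733 z156.4 enc 599.2 60.1 r10.9 mean [599.2  60.5] fit [599.2  60.4] 7.7
R shoulder 2914 z144.5 enc 599.2 59.8 r26.0 mean [599.7  61.4] fit [599.2  60. ] 19.8
R body 493 z121.4 enc 599.4 60.6 r26.8 mean [599.2  80.7] fit [599.2  59.4] 26.4
crop1.png
s2.png
scene0.png
side0.png
w1.png
w1235.png
w3.png
w4.png
```

Emit:
servo_tool --pt "0.093 0.087 0 0 0 0 1" --pt "0.093 0.087 0 0 0 0 1" --pt "0.093 0.087 -0.05 0 0 0 1" --pt "0 0 -0.15 0 0 0 1" --pt "0 0 -0.1 0 0 0 1" --pt "0 0 0 0 0 0 1" --pt "0 0 0 0 0 0 1"

```text
clock: 13.28
position: [599.1, 210.8, 214.2]
ee_rot: [1.0, 0.011, 0.002, -0.001]
contact_force: [-0.7, 0.2, 1.0]
gripper_width: 85.4
grasp_force: 0.0
```

```bash
python3 -c "
from h import *
delta([597,209.6,105])"
```

```text
dp share [-0.0069 -0.004  -0.3639] rot share [-0.0006  0.0019 -0.0002] dp [  -2.1   -1.2 -109.2]
```

Emit:
servo_tool --pt "-0.007 -0.004 -0.05 -0.0006 0.0019 0 1" --pt "0 0 -0.1 0 0 0 1" --pt "0 0 -0.1 0 0 0 1" --pt "0 0 -0.09 0 0 0 1" --pt "0 0 -0.024 0 0 0 1" --pt "0 0 0 0 0 0 1" --pt "0 0 0 0 0 0 1"

```text
clock: 14.15
position: [597.5, 209.8, 105.0]
ee_rot: [1.0, 0.011, 0.0, -0.0]
contact_force: [-0.5, -0.3, -0.4]
gripper_width: 85.6
grasp_force: 0.0
```

Emit:
servo_tool --pt "0 0 0 0 0 0 0" --pt "0 0 0 0 0 0 0" --pt "0 0 0 0 0 0 0" --pt "0 0 0 0 0 0 0"

```text
clock: 14.65
position: [597.4, 209.7, 104.6]
ee_rot: [1.0, 0.011, 0.0, -0.0]
contact_force: [-0.3, 0.7, 4.6]
gripper_width: 50.6
grasp_force: 63.4
```

Emit:
servo_tool --pt "0 0 0.03 0 0 0 0" --pt "0 0 0.05 0 0 0 0" --pt "0 0 0.06 0 0 0 0" --pt "0 0 0.02 0 0 0 0" --pt "0 0 0 0 0 0 0" --pt "0 0 0 0 0 0 0" --pt "0 0 0 0 0 0 0" --pt "0 0 0 0 0 0 0"

```text
clock: 15.65
position: [596.5, 209.3, 151.0]
ee_rot: [1.0, 0.011, -0.001, 0.0]
contact_force: [0.4, 0.1, -3.7]
gripper_width: 51.0
grasp_force: 63.4
```

```bash
python3 -c "
from h import *
for i in range(3):
  s=arm.read_state(); print(s['contact_force'],s['wrist_torque'],s['joint_efforts'].round(2)); get('side')
delta([597,209.6,151])"
```

```text
[ 0.3731094   0.14758761 -3.65897367] [-0.00131213 -0.02378776 -0.04692553] [-0.000e+00 -4.425e+01  1.897e+01  4.470e+00 -2.000e-02  0.000e+00]
[ 0.42365573  0.70275237 -4.34744877] [-0.02384335 -0.04782413  0.02919714] [-0.000e+00 -4.423e+01  1.897e+01  4.470e+00 -2.000e-02  0.000e+00]
[-1.02661916 -0.18348225 -4.57362469] [ 0.00110619 -0.00014877 -0.00400381] [-0.000e+00 -4.422e+01  1.898e+01  4.470e+00 -1.000e-02 -0.000e+00]
dp share [ 0.0012  0.0009 -0.0011] rot share [ 0.0003 -0.0011  0.0002] dp [ 0.4  0.3 -0.3]
```

The left one pulls about 4.2 N, which already looks like the heavy one. I set it back and compare with the right.

Emit:
servo_tool --pt "0.003 0.001 -0.03 0.0003 -0.001 0 0" --pt "0 0 -0.05 0 0 0 0" --pt "0 0 -0.04 0 0 0 0" --pt "0 0 -0.022 0 0 0 0" --pt "0 0 -0.012 0 0 0 0" --pt "0 0 0 0 0 0 0" --pt "0 0 0 0 0 0 0"

```text
clock: 16.68
position: [597.8, 209.9, 105.7]
ee_rot: [1.0, 0.011, 0.0, -0.0]
contact_force: [-0.8, -0.4, -5.2]
gripper_width: 50.8
grasp_force: 63.5
```

Emit:
servo_tool --pt "0 0 -0.006 0 0 0 0" --pt "0 0 0 0 0 0 0"

```text
clock: 16.92
position: [598.1, 209.9, 104.7]
ee_rot: [1.0, 0.011, 0.001, -0.0]
contact_force: [-0.9, 1.0, 0.9]
gripper_width: 50.4
grasp_force: 63.8
```

Emit:
servo_tool --pt "0 0 0 0 0 0 1" --pt "0 0 0 0 0 0 1" --pt "0 0 0 0 0 0 1" --pt "0 0 0 0 0 0 1" --pt "0 0 0.1 0 0 0 1" --pt "0 0 0.15 0 0 0 1" --pt "0 0 0.1 0 0 0 1" --pt "0 -0.15 0 0 0 0 1" --pt "0 -0.15 0 0 0 0 1" --pt "0.006 -0.15 0 0 0 0 1" --pt "0 -0.05 0 0 0 0 1" --pt "0 0 0 0 0 0 1" --pt "0 0 0 0 0 0 1"

```text
clock: 18.55
position: [599.5, 60.7, 208.5]
ee_rot: [1.0, 0.012, 0.0, -0.0]
contact_force: [-0.8, -0.1, 0.5]
gripper_width: 85.6
grasp_force: 0.0
```

```bash
python3 can.py; python3 -c "
from h import *
delta([599.2,60,105])"
```

```text
[599.53120014  60.66427119 208.45176579] 18.55
L stub 1244 z156.0 enc 598.5 209.7 r11.4 mean [599.3 208.4] fit [598.9 209. ] 8.0
L shoulder 3731 z144.3 enc 598.3 209.0 r26.3 mean [601.8 203. ] fit [598.9 208.1] 19.2
L body 3079 z117.8 enc 599.0 209.1 r26.8 mean [609.1 192.3] fit [598.3 210.2] 25.9
R stub 1113 z156.2 enc 599.2 59.7 r11.2 mean [600.2  59.8] fit [599.9  59.8] 7.8
R shoulder 4129 z144.5 enc 599.1 59.9 r26.1 mean [602.5  59.9] fit [599.5  59.8] 19.9
R body 1143 z118.7 enc 602.6 60.2 r26.4 mean [620.6  60.6] fit [598.8  59.8] 26.2
dp share [-0.001  -0.0029 -0.3447] rot share [-0.0002  0.     -0.0006] dp [  -0.3   -0.9 -103.4]
```

Left is seated (top at 156, as before). Now the right one.

Emit:
servo_tool --pt "-0.001 -0.003 -0.1 0 0 0 1" --pt "0 0 -0.12 0 0 0 1" --pt "0 0 -0.1 0 0 0 1" --pt "0 0 -0.025 0 0 0 1" --pt "0 0 0 0 0 0 1" --pt "0 0 0 0 0 0 0" --pt "0 0 0 0 0 0 0" --pt "0 0 0 0 0 0 0" --pt "0 0 0 0 0 0 0"

```text
clock: 19.73
position: [600.3, 59.2, 106.7]
ee_rot: [1.0, 0.011, 0.002, -0.0]
contact_force: [-0.7, 2.3, 6.2]
gripper_width: 50.7
grasp_force: 63.0
```

Emit:
servo_tool --pt "0 0 0.03 0 0 0 0" --pt "0 0 0.05 0 0 0 0" --pt "0 0 0.06 0 0 0 0" --pt "0 0 0.02 0 0 0 0" --pt "0 0 0 0 0 0 0" --pt "0 0 0 0 0 0 0" --pt "0 0 0 0 0 0 0" --pt "0 0 0 0 0 0 0"

```text
clock: 20.72
position: [598.9, 58.7, 152.5]
ee_rot: [1.0, 0.011, -0.0, 0.0]
contact_force: [-0.6, 0.5, -1.8]
gripper_width: 50.6
grasp_force: 62.8
```

```bash
python3 -c "
from h import *
for i in range(3):
  s=arm.read_state(); print(s['contact_force'],s['joint_efforts'].round(2)); get('side')
delta([599.2,60,105])"
```

```text
[-0.59911171  0.49902678 -1.80827585] [-1.000e-02 -4.005e+01  1.784e+01  4.090e+00 -1.000e-02 -0.000e+00]
[ 0.17584932 -0.12311216 -2.52611449] [-0.000e+00 -4.002e+01  1.785e+01  4.090e+00 -1.000e-02  0.000e+00]
[-0.7940798   0.87791479 -2.89268872] [-0.000e+00 -4.001e+01  1.785e+01  4.090e+00 -1.000e-02 -0.000e+00]
dp share [ 0.0006  0.0041 -0.1594] rot share [-0.     -0.0001  0.0002] dp [  0.2   1.2 -47.8]
```

The right one pulls about 2.4 N against 4.2 N for the left, so the left is the spent one. I set the right one back.

Emit:
servo_tool --pt "0.003 0.002 -0.03 0 0 0 0" --pt "0 0 -0.05 0 0 0 0" --pt "0 0 -0.04 0 0 0 0" --pt "0 0 -0.022 0 0 0 0" --pt "0 0 -0.012 0 0 0 0" --pt "0 0 -0.004 0 0 0 0" --pt "0 0 0 0 0 0 0"

```text
clock: 21.75
position: [600.2, 59.3, 106.7]
ee_rot: [1.0, 0.011, 0.0, -0.0]
contact_force: [-2.8, -1.0, 3.5]
gripper_width: 50.4
grasp_force: 63.4
```

Emit:
servo_tool --pt "0 0 0 0 0 0 1" --pt "0 0 0 0 0 0 1" --pt "0 0 0 0 0 0 1" --pt "0 0 0 0 0 0 1" --pt "0 0 0.1 0 0 0 1" --pt "0 0 0.15 0 0 0 1" --pt "0 0 0.1 0 0 0 1" --pt "0 0.15 0 0 0 0 1" --pt "0 0.15 0 0 0 0 1" --pt "-0.004 0.15 0 0 0 0 1" --pt "0 0.05 0 0 0 0 1" --pt "0 0 0 0 0 0 1" --pt "0 0 0 0 0 0 1"

```text
clock: 23.38
position: [598.7, 208.2, 210.5]
ee_rot: [1.0, 0.011, -0.0, 0.0]
contact_force: [0.0, -0.0, -0.0]
gripper_width: 85.3
grasp_force: 0.0
```

```bash
python3 can.py; python3 -c "
from h import *
delta([598.2,209.5,105])"
```

```text
[598.73669793 208.22955636 210.54499116] 23.375
L stub 1085 z156.3 enc 598.5 210.0 r11.1 mean [599.3 210.1] fit [599.  210.1] 7.8
L shoulder 4053 z144.5 enc 598.4 210.4 r26.4 mean [601.5 210.2] fit [598.6 210.2] 19.9
L body 1117 z119.1 enc 600.7 210.0 r26.6 mean [619.8 210. ] fit [597.9 210.2] 26.2
R stub 1207 z156.3 enc 599.6 60.2 r11.6 mean [600.6  61.8] fit [600.2  61.2] 8.0
R shoulder 3781 z144.6 enc 599.8 60.7 r26.2 mean [603.1  66.2] fit [600.2  61.6] 19.5
R body 2981 z117.8 enc 600.0 60.9 r26.8 mean [610.1  78.1] fit [599.5  60. ] 25.9
dp share [-0.0021  0.0049 -0.3521] rot share [ 0.     -0.0001  0.0009] dp [  -0.6    1.5 -105.6]
```

Emit:
servo_tool --pt "-0.002 0.005 -0.1 0 0 0 1" --pt "0 0 -0.12 0 0 0 1" --pt "0 0 -0.1 0 0 0 1" --pt "0 0 -0.032 0 0 0 1" --pt "0 0 0 0 0 0 1" --pt "0 0 0 0 0 0 0" --pt "0 0 0 0 0 0 0" --pt "0 0 0 0 0 0 0" --pt "0 0 0 0 0 0 0" --pt "0 0 0.03 0 0 0 0" --pt "0 0 0.06 0 0 0 0" --pt "0 0 0.1 0 0 0 0" --pt "0 0 0.1 0 0 0 0" --pt "0 0 0.1 0 0 0 0" --pt "0 0 0.08 0 0 0 0" --pt "0 0 0 0 0 0 0" --pt "0 0 0 0 0 0 0"

```text
clock: 25.55
position: [596.9, 210.6, 243.7]
ee_rot: [1.0, 0.011, -0.002, 0.0]
contact_force: [-1.0, -0.0, -4.9]
gripper_width: 50.4
grasp_force: 63.3
```

```bash
python3 -c "
from h import *
for i in range(3):
  s=arm.read_state(); print(s['contact_force']); get('side')
delta([465,-249.5,245])"
```

```text
[-1.02530605e+00 -2.94208377e-03 -4.87910927e+00]
[-0.88934608 -0.24688545 -5.13716995]
[ 1.40391316  0.46399607 -4.75739458]
dp share [-0.4414 -1.5337  0.0034] rot share [ 0.0007 -0.0016  0.0002] dp [-132.4 -460.1    1. ]
```

Emit:
servo_tool --pt "-0.015 -0.05 0 0 0 0 0" --pt "-0.03 -0.1 0 0 0 0 0" --pt "-0.035 -0.12 0 0 0 0 0" --pt "-0.035 -0.12 0 0 0 0 0" --pt "-0.035 -0.12 0 0 0 0 0" --pt "-0.035 -0.12 0 0 0 0 0" --pt "-0.035 -0.12 0 0 0 0 0" --pt "-0.035 -0.12 0 0 0 0 0" --pt "-0.035 -0.12 0 0 0 0 0" --pt "-0.035 -0.12 0 0 0 0 0" --pt "-0.035 -0.12 0 0 0 0 0" --pt "-0.035 -0.12 0 0 0 0 0" --pt "-0.03 -0.11 0 0 0 0 0" --pt "-0.016 -0.074 0 0 0 0 0" --pt "0 0 0 0 0 0 0" --pt "0 0 0 0 0 0 0" --pt "0 0 0 0 0 0 0"

```text
clock: 27.82
position: [465.8, -248.8, 246.0]
ee_rot: [1.0, 0.011, 0.0, -0.0]
contact_force: [-0.7, -0.9, -4.5]
gripper_width: 50.7
grasp_force: 63.7
```

```bash
python3 -c "
from h import *
delta([465,-249.5,142])
d=get('scene'); cv2.imwrite('pics/end1.png',d['image'][...,::-1])"
```

```text
dp share [-0.0027 -0.0023 -0.3468] rot share [-0.0001  0.     -0.0002] dp [  -0.8   -0.7 -104. ]
```

View pics/end1.png

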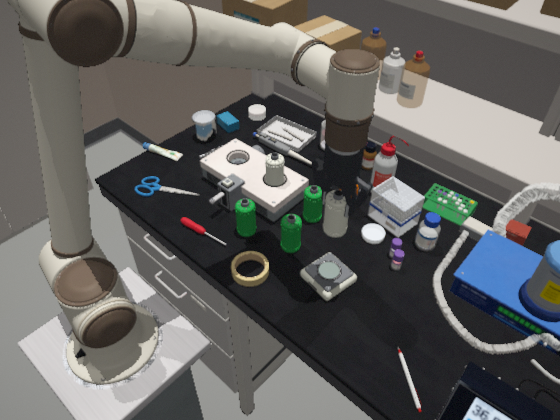

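The picture shows the held canister at (336,214) above the reader (329,272), the right one seated at (274,168), the lever still up at (215,200), and the bystanders in place. I lower it to about 45 mm above the glass.

Emit:
servo_tool --pt "-0.003 -0.002 -0.06 0 0 0 0" --pt "0 0 -0.1 0 0 0 0" --pt "0 0 -0.1 0 0 0 0" --pt "0 0 -0.06 0 0 0 0" --pt "0 0 -0.02 0 0 0 0" --pt "0 0 0 0 0 0 0" --pt "0 0 0 0 0 0 0" --pt "0 0 0 0 0 0 0"

```text
clock: 28.88
position: [465.5, -250.0, 144.9]
ee_rot: [1.0, 0.011, 0.001, 0.0]
contact_force: [0.8, 0.1, -4.2]
gripper_width: 50.7
grasp_force: 63.7
```

Run:
```python
from h import *
s=arm.read_state(); print(s['position'],s['contact_force'],s['joint_vel'].round(3))
d=get('scene'); P=pts(d); z=P[...,2]; hsv=cv2.cvtColor(d['image'],cv2.COLOR_RGB2HSV)
m=(np.hypot(P[...,0]-465,P[...,1]+250)<40)&(z>48)&(z<190)
zz=np.sort(z[m]); print(zz[[5,50,-50]],); q=P[m&(z<120)][:,:2]; A=np.c_[2*q,np.ones(len(q))]; k=np.linalg.lstsq(A,(q**2).sum(1),rcond=None)[0]; print(k[:2],np.sqrt(k[2]+k[0]**2+k[1]**2))
d=get('side'); cv2.imwrite('pics/end2.png',cv2.resize(d['image'][150:290,200:380,::-1],None,fx=4,fy=4))
```

```text
[ 465.49494338 -250.00165978  144.88246387] [ 0.75245423  0.09195836 -4.24926021] [-0.002  0.002 -0.005 -0.     0.001 -0.002]
[ 89.34176099  99.33088305 186.71318091]
[ 466.38892865 -252.56455044] 25.364673381074095
```

View pics/end2.png

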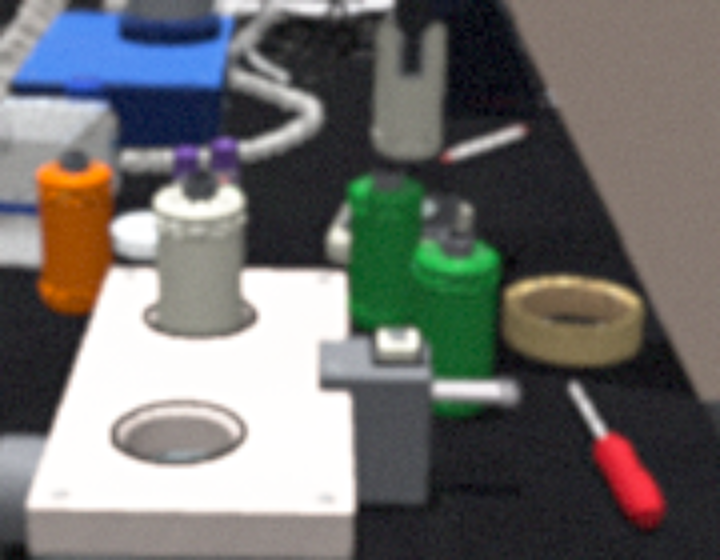

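The side crop shows the lever level at (475,390), the light canister seated at (200,260), and the heavy one held upright above the reader at (408,95). Its base is about 48 mm above the glass and nearly centred, so I hand in.

```bash
python3 -c "
from bench import arm
print(arm.job_done())"
```

```text
the job is handed in; nothing more can be done
None
```

I handed the job in with every step done and no verdict shown: the breaker was tripped and re-latched, the lighter right canister (about 2.4 N) is seated in its well, and the heavier left one (about 4.5 N) is held upright about 48 mm above the reader window.

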